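Hang the dip basket on the drip scale

ROBOT

A 7-joint arm with a two-finger parallel gripper is mounted at the origin on a cart in front of the work surface, level with it; the furniture and walls round the work are solid. World frame = base frame: x ahead of the robot, y to its left, z up, the work surface at z = 0. Lengths are in m, angles in degrees, forces in N, time in s.
With the tool pointing down it reaches from about 0.4 to 0.9 m from the base axis. Payload 5.5 kg.
Tool frame: the origin (TCP) lies midway between the tips of the shut fingers; the grasp point (between the pads) lies 19 mm behind it; x points along the fingers, y is the direction in which the jaws open and shut, and the axes are right-handed (so a half turn about x gives the same grasp; the last joint's range is limited). The gripper opens to 92 mm and grips with 3 to 60 N. Pads are 19 mm wide; open, the fingers measure 130 mm over their backs; the gripper's body (75 mm by 190 mm) begins 47 mm behind the grasp point.
Start: joints at [89.565, 28.699, -24.465, 88.831, 12.651, 65.22, -12.049], TCP at [0.174, -0.626, 0.227] pointing down, gripper open.
Joint ranges: [-164.97, 164.97], [-17.58, 116.51], [-87.97, 89.64], [11.32, 138.91], [-80.73, 260.73], [10.89, 115.49], [-147.41, 147.41]. Speed limits (degrees/s): [147.25, 147.25, 180, 180, 180, 180, 180].

INTERFACE

Orientations are given as [roll, pitch, yaw] about the fixed x, y, z axes, in that order (R = Rz(yaw) Ry(pitch) Rx(roll)).
In Python, from plant import bot, vision, spotter gives the robot as it stands. The module is installed in compiled form; this text tells all that it offers.
- The arm moves only by the shell command python3 -m handwheel 'ROWS'. ROWS is JSON, a list that holds one entry, the list of rows, each a list of 5 numbers: the shift along the tool's x, y, z in mm, then the turn about the tool's x in rad, then the closure, from -1 (fully open) to 1 (shut), so that 0 is half open. In form: [[[dx, dy, dz, turn, fingers], ...]]. A call has 1 to 10 rows; each row is the pose to reach, as a shift and turn from the pose commanded when the call began, along the tool's axes at that moment; what a row does not reach only later rows make up. A row lasts 1/8 s, in which the tool goes at most 62.5 mm and 10.7 degrees, less where a joint would pass 70% of its speed; a pose out of reach is approached as far as the arm can. A call with a gripper value outside its range is refused whole. The fingers move at their own pace and stop on an object; the grip force is fixed at half the most. Time passes only in rows, so rows that repeat a pose let the fingers close. It gives the time, the measured TCP pose, the force and the opening at its end, in the units of the state.
- bot.sense(): the state, without advancing time (a new reading comes with each control period).
- vision.read_camera(name): name is "side" or "top"; returns the picture (480x640x3 uint8, red, green, blue); there is no depth.
- vision.camera_model(name): a dict with "K" (3x3 intrinsics, pixels), "rvec" (rotation vector, rad) and "tvec" (3), from world to camera coordinates, as OpenCV has them. Camera axes: x right, y down, z forward; pixel columns grow to the right and rows downward; lengths in m; the calibration is good to about 2 mm. A picture is of the moment at which its call begins. camera_model takes no time and is no camera call.
- bot.hand_in(): hands the job in, once; it reports no verdict.
Trained networks look in the newest picture that a camera, given by its name, has taken for a name from the list of things; names that differ only in an ending like _2 or _b are one class to them, and where a whole thing is asked for, a point or a joint stands for the part that bears it (a point fixed in the world has none). Each returns a list of dicts, best first, with "p" (0 to 1); they miss things now and then, are a little off and sometimes report something else, mostly with a low value. They report only what shows in the picture. A call takes as long as a camera call. They do not tell look-alikes from the thing itself.
- spotter.outline_of(camera, name): "mask" (480x640 bool, what is visible of it).
- spotter.tip_of(camera, name): "point" ([x, y, z] in m, in world coordinates, good to about 4 mm: a listed point, or the origin of a listed thing).
The state is a dict: "t": time; "joint_positions": joint angles; "joint_vel": joint speeds; "joint_torque": joint torques, N m; "tool_pos": TCP position; "ee_rot": TCP orientation; "contact_force": force on the tool from outside, world axes, zero at the start; "ft_torque": the same for the moment, N m; "opening": opening from 0.0 (shut) to 1.0 (fully open).
Only numpy, scipy, OpenCV 4.12 (cv2) and the standard library are available. Lean on these libraries where they do the work, as an engineer would, in place of code of your own. Each camera call takes 0.05 s, during which the arm holds its last target.

TASK

Hang the wire dip basket with its three glazed test tiles on the spring scale: swing its folded handle up, carry the basket by it, and press the bare middle of the handle down past the spring keeper into the snap hook, letting go only when the keeper has sprung shut over it. Leave the basket hanging level and still in the hook, all three tiles in it, without ever pushing the scale down to its end stop, and leave the clear cup and the open white tub where they stand.

Things in the scene. Friction and masses are not known exactly. Their poses are not given: they have to be found in the camera images.
- dip_basket: Loose steel wire basket, 80 (x) x 138 (y) x 62 mm high, 0.3 to 0.46 kg with its tiles, which stand upright between low dividers and reach 80 mm up. Origin at the centre of its underside, z up. Its U-shaped wire handle, 147 mm wide, pivots freely at the middles of the short sides (y = +-73 mm), 56 mm above the underside.
- handle (a joint): Angle of the basket's handle: 0 = upright, positive = folded towards the basket's +x; it starts folded down near its stop at 1.3 rad, the top bar then beyond the +x rim, 85 mm above the underside. It falls back if let go. It cannot turn in a firm grip: let it turn in a light one, or ease the fingers once it is upright and grip again.
- handle_mid (a point): Middle of the handle's straight top bar, 107 mm from the pivot axis; turns with the handle. Its y axis runs along the bar (the basket's y). Bare steel wire, 6 mm thick, to 20 mm either side; from 20 to 61 mm on either side the bar carries blue grip sleeves 10 mm thick (centres at y = +-40 mm). Hook it by the bare wire, grip it by a sleeve.
- hook_seat (a point): Where the centre of the handle wire rests in the snap hook (a J of 7 mm steel wire standing upright); 225 to 265 mm above the bench, sinks with the scale arm. x points along the arm to the post, y across the hook, z up. In this frame the bottom of the hook is at z = -10 mm, its back a wire at x = 16 mm, joined at z = 40 mm to the level arm that runs 80 mm back to the scale's head.
- hook_tip (a point): Top of the hook's open end, on the -x side of hook_seat (22 mm off and 30 mm higher; wire radius 3.5 mm), flared outward. The mouth between tip and back opens upward, is free from x = -14 to +12 mm of hook_seat, and is shut by the keeper. The handle comes in over the tip, the basket staying below the hook.
- keeper (a joint): Spring keeper, a brass bar hinged at the back of the hook (x = 12, z = 36 mm of hook_seat), sloping down to the inside of the tip (x = -14, z = 22 mm). 0 = shut; pressed from above it swings down (1.1 rad at most). Pressed close to the tip (x about -9 mm) it lets the wire past at z about 11 mm, then springs shut over it. This takes 8 to 11 N, more than the basket's weight.
- scale_arm (a joint): How far the spring scale's arm with the hook has sunk, in m: 0 unloaded, 2.5 mm for each newton beyond the first 0.8 N. End stop at 40 mm (17 N); keep it under 36 mm. A red pointer on the head shows it.
- scale_stand: Fixed drip stand; origin on the bench under the hook seat, x towards the post (18 mm thick, 130 mm behind the seat, 335 mm high). The grey scale head on the post is 48 x 62 x 112 mm, its front 104 mm behind the seat and its top 78 mm above the seat. Under the hook lies a white drip tray, 170 x 180 mm, 24 mm high.
- tile_2: Glazed L-shaped test tile (rust brown), about 37 x 26 x 73 mm, standing loose in the basket; origin at the centre of its underside.
- tile_3: Glazed L-shaped test tile (grey green), about 37 x 26 x 73 mm, standing loose in the basket; origin at the centre of its underside.
- tile_5: Glazed L-shaped test tile (mustard yellow), about 37 x 26 x 73 mm, standing loose in the basket; origin at the centre of its underside.
- cup: Empty clear plastic cup, 78 mm across, 85 mm high, loose bystander; origin at the centre of its underside.
- oxide_tub: Open white round tub, 148 mm across, 98 mm high, loose bystander; origin at the centre of its underside.
Not all that is in view belongs to the job. Leave any orange or turquoise look-alike of the tile_2 alone.

How it is judged:
By the outcome, as a careful person would: the job done as asked, in the order asked, and still so for the second after the job is handed in, with the robot touching nothing.
It also fails if it takes over 69 s, if anything falls off the work surface, if the arm or the gripper's body presses on something with over 40 N, if the wrist force passes 120 N, or if a joint passes its speed limit or range.

## Working session

There is one attempt and no reset: what is moved stays moved. The work goes in short steps, Python scripts to look and compute and a shell command to move; the robot and the scene stay as the last step left them, time stands still between calls to the robot, and variables do not carry over. Pictures are saved under pics/ and viewed, and the job is handed in when it is done.

```bash
mkdir -p pics; ls; python3 - <<'E'
from plant import bot, vision, spotter
import cv2
print(bot.sense())
for n in ("side","top"):
    im=vision.read_camera(n); cv2.imwrite(f"pics/{n}0.png",im[:,:,::-1])
    m=vision.camera_model(n); print(n,m)
for c in ("side","top"):
  for n in ("dip_basket","handle_mid","hook_seat","hook_tip","scale_stand","tile_2","tile_3","tile_5","cup","oxide_tub"):
    r=spotter.tip_of(c,n)
    print(c,n,[(round(d["p"],2),[round(float(v),3) for v in d["point"]]) for d in r[:4]])
print(bot.sense()["t"])
E
```

```text
pics
{'t': 0.0, 'joint_positions': array([ 89.56483713,  28.75453127, -24.45189251,  88.88976299,
        12.65025134,  65.21888293, -12.04885086]), 'joint_vel': array([ 0.05354735,  0.0132641 , -0.06154976,  0.08883021, -0.02802344,
        0.08740936, -0.01109181]), 'joint_torque': array([ 4.88317073e-04, -5.66590369e+01, -5.81596032e+00, -2.79113799e+01,
       -6.86486182e-02,  3.09969555e-02,  2.24650912e-04]), 'tool_pos': array([ 0.1736378 , -0.62567034,  0.2256806 ]), 'ee_rot': array([-92.23424865,  89.88991617, 103.28286416]), 'contact_force': array([-0.23360703,  0.65410524,  0.72046877]), 'ft_torque': array([-0.02528837,  0.0145998 , -0.00152315]), 'opening': 0.9963646583451405}
side {'K': array([[508.25082965,   0.        , 321.10798793],
       [  0.        , 508.25082965, 238.6009377 ],
       [  0.        ,   0.        ,   1.        ]]), 'rvec': array([ 2.00393669, -0.17426627,  0.0715377 ]), 'tvec': array([-0.56333934,  0.13687194,  1.19376409])}
top {'K': array([[599.92344507,   0.        , 322.29590594],
       [  0.        , 599.92344507, 236.11684043],
       [  0.
[... 974 characters left out ...]
.005])]
top handle_mid [(0.67, [0.592, -0.246, 0.084])]
top hook_seat [(0.55, [0.477, 0.111, 0.25])]
top hook_tip [(0.81, [0.461, 0.113, 0.283])]
top scale_stand [(0.69, [0.481, 0.11, -0.006])]
top tile_2 [(0.68, [0.478, -0.228, 0.002]), (0.67, [0.563, -0.045, 0.0]), (0.63, [0.498, -0.201, 0.001]), (0.5, [0.377, -0.262, -0.001])]
top tile_3 [(0.68, [0.478, -0.228, 0.002]), (0.67, [0.563, -0.045, 0.0]), (0.63, [0.498, -0.201, 0.001]), (0.5, [0.377, -0.262, -0.001])]
top tile_5 [(0.68, [0.478, -0.228, 0.002]), (0.67, [0.563, -0.045, 0.0]), (0.63, [0.498, -0.201, 0.001]), (0.5, [0.377, -0.262, -0.001])]
top cup [(0.83, [0.712, -0.015, -0.003])]
top oxide_tub [(0.67, [0.596, -0.483, 0.002])]
1.1
```

View pics/side0.png

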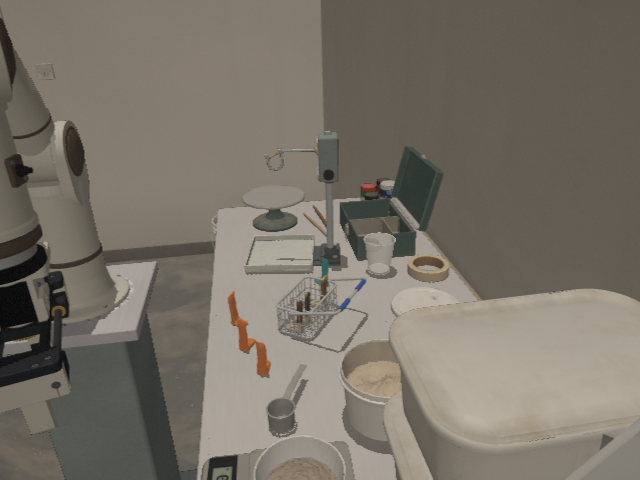

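View pics/top0.png

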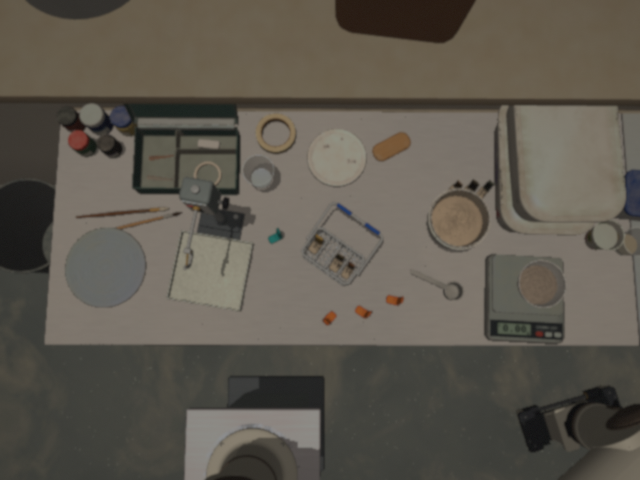

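```bash
python3 - <<'E'
import cv2
t=cv2.imread("pics/top0.png"); s=cv2.imread("pics/side0.png")
cv2.imwrite("pics/c1.png",cv2.resize(t[180:310,280:430],None,fx=5,fy=4.6,interpolation=cv2.INTER_CUBIC))
cv2.imwrite("pics/c2.png",cv2.resize(t[170:320,150:270],None,fx=4,fy=4,interpolation=cv2.INTER_CUBIC))
cv2.imwrite("pics/c3.png",cv2.resize(s[125:355,220:400],None,fx=2.6*1.2,fy=2.6,interpolation=cv2.INTER_CUBIC))
cv2.imwrite("pics/c4.png",cv2.resize(s[120:200,250:350],None,fx=7,fy=7,interpolation=cv2.INTER_CUBIC))
E
```

```text
(no output)
```

View pics/c1.png

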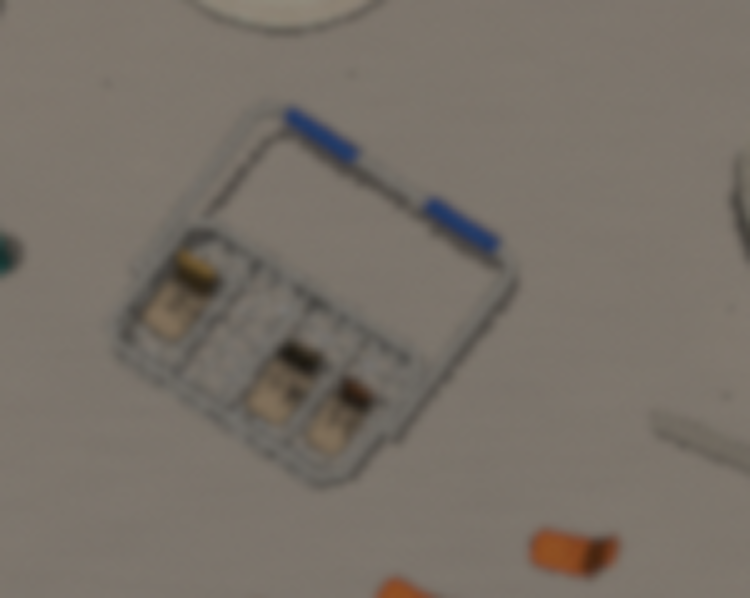

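View pics/c2.png

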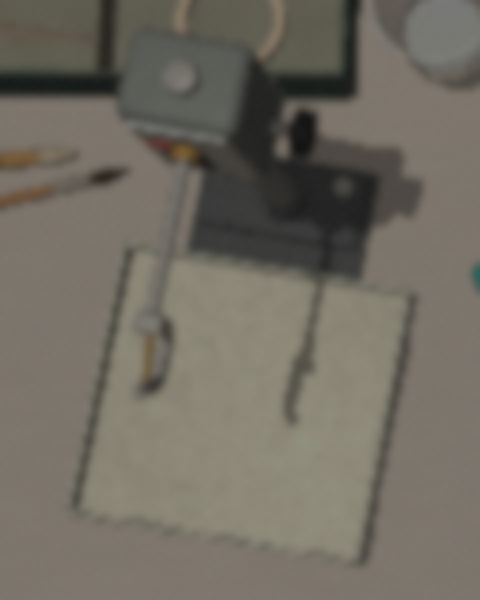

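View pics/c3.png

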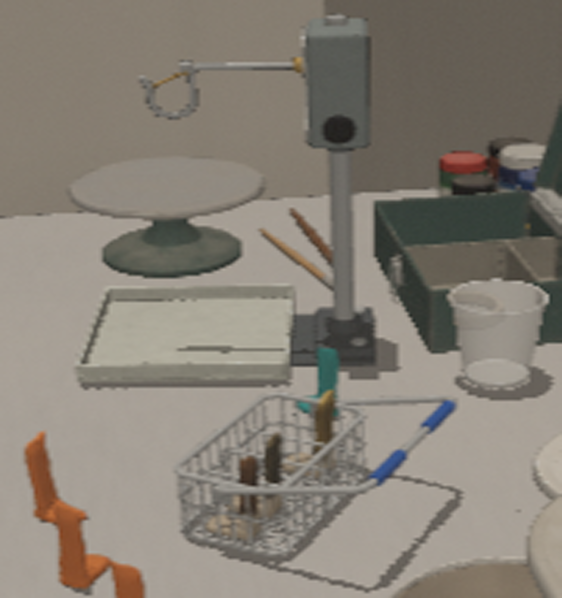

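View pics/c4.png

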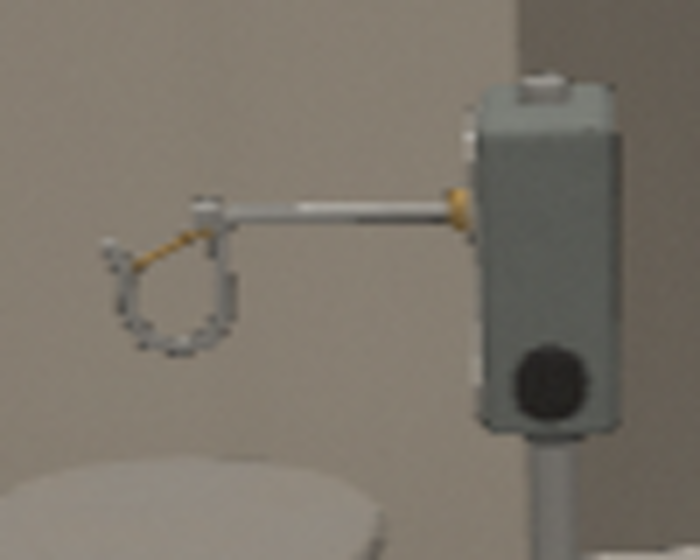

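```bash
cat > h.py <<'E'
import numpy as np, cv2
from plant import vision
M={}
for n in("side","top"):
    m=vision.camera_model(n); R=cv2.Rodrigues(m["rvec"])[0]; M[n]=(m["K"],R,np.array(m["tvec"]),m["K"]@np.c_[R,m["tvec"]])
def plane(c,uv,z):
    K,R,t,_=M[c]; d=R.T@np.linalg.inv(K)@np.array([*uv,1.]); o=-R.T@t
    return o+d*(z-o[2])/d[2]
def tri(s,t):
    X=cv2.triangulatePoints(M["side"][3],M["top"][3],np.array(s,float),np.array(t,float)); X=X[:3,0]/X[3,0]
    e=[np.linalg.norm(proj(c,X)-np.array(u)) for c,u in(("side",s),("top",t))]
    return X,e
def proj(c,X):
    p=M[c][3]@np.r_[X,1]; return p[:2]/p[2]
E
python3 - <<'E'
from h import *
np.set_printoptions(precision=4,suppress=True)
print("tip",tri((265.4,155),(185.7,267.5))); print("back",tri((279.7,150),(187.5,250))); print("armend",tri((315,149.6),(195.7,207.5)))
a=plane("top",(337.4,204.6),.085);b=plane("top",(379.4,233.3),.085);print("sleeve ends",a,b,(a+b)/2,np.linalg.norm(a-b),np.degrees(np.arctan2(*(a-b)[[1,0]])))
# tray corners c2
P=[plane("top",(150+u/4,170+v/4),.024) for u,v in((132,248),(413,293),(368,562),(75,512))]
print(P, np.linalg.norm(P[0]-P[1]),np.linalg.norm(P[1]-P[2]), sum(P)/4)
print(np.degrees(np.arctan2(*(P[1]-P[2])[[1,0]])),np.degrees(np.arctan2(*(P[0]-P[3])[[1,0]])))
print(proj("side",(0.597,-.243,.085)), proj("top",(.478,.108,.248)))
for c in M: print(c,-M[c][1].T@M[c][2])
E
```

```text
tip (array([0.4577, 0.1125, 0.2779]), [np.float64(0.4995196611424545), np.float64(0.43458235276562224)])
back (array([0.4921, 0.1077, 0.289 ]), [np.float64(0.775213007304284), np.float64(0.6747630963116418)])
armend (array([0.578 , 0.0945, 0.2878]), [np.float64(0.1652622568869438), np.float64(0.14185200412879387)])
sleeve ends [ 0.6276 -0.1993  0.085 ] [ 0.5588 -0.2982  0.085 ] [ 0.5932 -0.2488  0.085 ] 0.1204889846006068 55.19348159749915
[array([0.5706, 0.1781, 0.024 ]), array([0.5431, 0.0052, 0.024 ]), array([0.3794, 0.0291, 0.024 ]), array([0.4091, 0.2063, 0.024 ])] 0.1750584021230623 0.16544865684358612 [0.4755 0.1047 0.024 ]
-8.306716850187208 -9.930209336480011
[351.873  292.1073] [191.3697 258.7656]
side [ 0.415  -1.0994  0.6166]
top [ 0.3323 -0.1518  1.4807]
```

```bash
cat >> h.py <<'E'
from scipy.spatial.transform import Rotation as Ro
from plant import bot
np.set_printoptions(precision=4,suppress=True)
def tool():
    s=bot.sense(); return s,np.array(s["tool_pos"]),Ro.from_euler("xyz",s["ee_rot"],degrees=True).as_matrix()
def to(target, ydir_yaw=None):
    s,p,R=tool(); d=R.T@(np.array(target)-p)*1000
    print("t",s["t"],"tcp",p,"F",s["contact_force"],"open mm",s["opening"]*92)
    cur=np.degrees(np.arctan2(R[1,1],R[0,1])); print("jaw yaw",cur,"x",R[:,0]," shift mm",d)
    if ydir_yaw is not None:
        # turn about tool x (down): +turn decreases yaw when x is down
        dy=(ydir_yaw-cur+90)%180-90; tr=dy*np.sign(R[2,0]); print("turn rad",np.radians(tr))
E
python3 - <<'E'
from h import *
to((.616,-.216,.15),-34.8)
s,p,R=tool();print(R)
E
```

```text
t 1.1 tcp [ 0.1739 -0.6263  0.2267] F [ 0.5427 -0.4523  0.5906] open mm 91.92001779300448
jaw yaw -74.48241088169722 x [ 0. -0. -1.]  shift mm [  76.7527 -277.077  -535.7379]
turn rad -0.6925887250148426
[[ 0.      0.2675 -0.9635]
 [-0.     -0.9635 -0.2675]
 [-1.      0.     -0.    ]]
```

```bash
python3 -m handwheel '[[[0,-30,-55,-0.08,0],[0,-60,-110,-0.16,0.3],[10,-90,-165,-0.24,0.3],[20,-115,-220,-0.32,0.3],[30,-145,-280,-0.4,0.3],[30,-175,-335,-0.48,0.3],[30,-205,-390,-0.56,0.3],[30,-230,-445,-0.64,0.3],[30,-255,-495,-0.69,0.3],[30,-277,-536,-0.69,0.3]]]'; python3 - <<'E'
from h import *
to((.616,-.216,.13),-34.8)
E
```

```text
t: 2.35
tool_pos: [0.6182, -0.2136, 0.1969]
ee_rot: [160.1, 89.9, 35.3]
contact_force: [0.1, -0.7, -1.3]
opening: 0.352
t 2.35 tcp [ 0.6182 -0.2136  0.1969] F [ 0.0732 -0.7234 -1.3212] open mm 32.34167194830979
jaw yaw -34.833511705623955 x [ 0.0009  0.0006 -1.    ]  shift mm [66.8848 -0.441   3.2422]
turn rad -0.0005848896010972957
```

```bash
python3 -m handwheel '[[[30,0,2,0,0.3],[60,0,3,0,0.3],[87,0,3,0,0.3],[87,0,3,0,0.3],[87,0,3,0,0.3]]]'; python3 - <<'E'
from h import *
import cv2
from plant import spotter
to((.616,-.216,.072),-34.8)
for n in M:
    im=vision.read_camera(n)[:,:,::-1]; 
    c=im[250:350,280:400] if n=="side" else im[170:290,280:410]
    cv2.imwrite(f"pics/{n}1.png",cv2.resize(c,None,fx=5,fy=5,interpolation=cv2.INTER_CUBIC))
    print([(d["p"],d["point"]) for d in spotter.tip_of(n,"handle_mid")])
E
```

```text
t: 2.98
tool_pos: [0.6153, -0.2185, 0.1108]
ee_rot: [117.9, 89.9, -7.0]
contact_force: [-0.2, -0.1, 0.1]
opening: 0.345
t 2.975 tcp [ 0.6153 -0.2185  0.1108] F [-0.2447 -0.115   0.1081] open mm 31.704029611286046
jaw yaw -34.949756156193246 x [ 0.0014 -0.0002 -1.    ]  shift mm [38.8004 -0.9238 -2.4271]
turn rad -0.0026137380007030847
[(0.9, [0.5931, -0.2436, 0.0767]), (0.48, [0.7102, -0.0106, -0.0015])]
[]
```

View pics/side1.png

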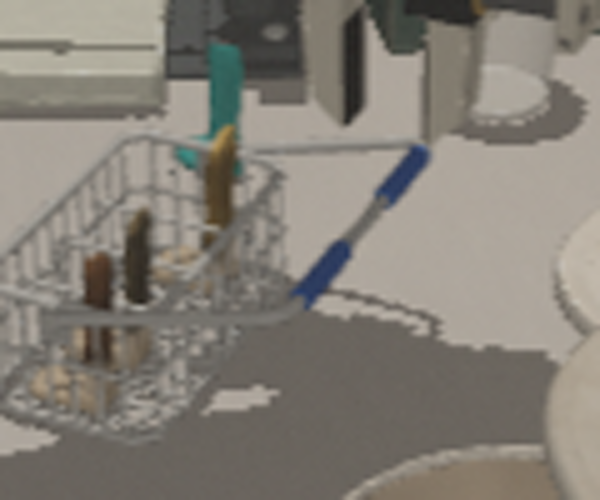

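View pics/top1.png

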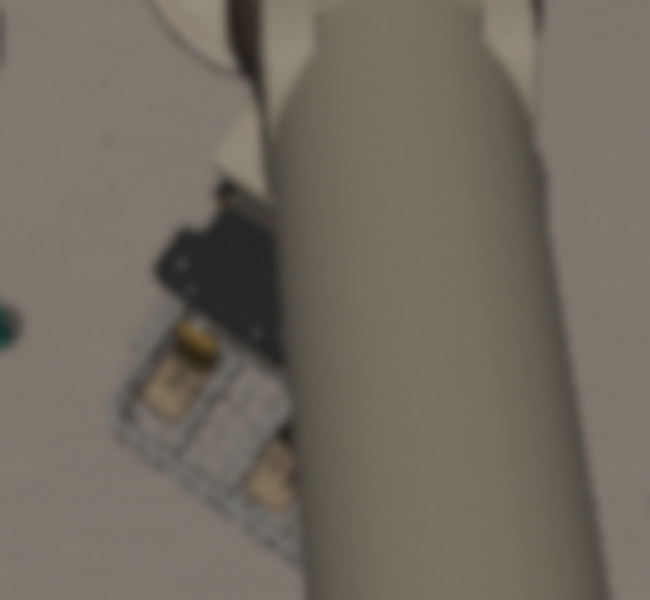

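```bash
python3 - <<'E'
from h import *
print(proj("side",(.616,-.216,.085)),proj("top",(.616,-.216,.085)))
print(tri((360.5,285),(344,209.1)), tri((345.5,304.5),(372.3,227.8)))
# side-only candidates
for z in(.077,.085,.09): print(plane("side",(360.5,285),z),plane("top",(344,209.1),z))
E
```

```text
[358.1858 284.4159] [344.4488 209.4137]
(array([ 0.6189, -0.2152,  0.0823]), [np.float64(1.0528334300405964), np.float64(0.6551113400825058)]) (array([ 0.5739, -0.282 ,  0.0826]), [np.float64(1.1363836982647846), np.float64(0.6655628080468465)])
[ 0.6232 -0.206   0.077 ] [ 0.6184 -0.2153  0.077 ]
[ 0.6201 -0.2193  0.085 ] [ 0.6168 -0.2149  0.085 ]
[ 0.6182 -0.2275  0.09  ] [ 0.6157 -0.2147  0.09  ]
```

```bash
python3 - <<'E'
from h import *
to((.618,-.2155,.070),-34.8)
E
python3 -m handwheel '[[[14,0,-2,0,0.3],[28,0,-4,0,0.3],[40,0,-4,0,0.3],[40,0,-4,0,0.5],[40,0,-4,0,0.6],[40,0,-4,0,0.65],[40,0,-4,0,0.7],[40,0,-4,0,0.7]]]'
python3 - <<'E'
from h import *
to((.618,-.2155,.070),-34.8)
E
```

```text
t 3.175 tcp [ 0.6155 -0.2187  0.1112] F [-0.3714  0.6116  0.0422] open mm 32.47938942006849
jaw yaw -34.95483815671991 x [ 0.0022 -0.0009 -1.    ]  shift mm [41.19    0.1313 -4.1004]
turn rad -0.0027024356424813155
t: 4.18
tool_pos: [0.6173, -0.2155, 0.0703]
ee_rot: [101.4, 89.9, -23.6]
contact_force: [0.9, -0.1, 0.9]
opening: 0.149
t 4.175 tcp [ 0.6173 -0.2155  0.0703] F [ 0.9276 -0.0654  0.9474] open mm 13.727970424037865
jaw yaw -34.955630779137124 x [ 0.0012 -0.0005 -1.    ]  shift mm [ 0.2511  0.5679 -0.3379]
turn rad -0.0027162695133869613
```

```bash
python3 -m handwheel '[[[0,0,0,0,0.73],[0,0,0,0,0.76],[0,0,0,0,0.77],[0,0,0,0,0.77]]]'
python3 - <<'E'
from h import *
s=bot.sense();print(s["opening"]*92)
im=vision.read_camera("side")[:,:,::-1]
cv2.imwrite("pics/side2.png",cv2.resize(im[230:350,270:400],None,fx=5,fy=5,interpolation=cv2.INTER_CUBIC))
E
```

```text
t: 4.68
tool_pos: [0.6176, -0.2153, 0.0702]
ee_rot: [112.3, 89.9, -12.6]
contact_force: [3.3, -1.4, 1.2]
opening: 0.119
10.990965435983105
```

View pics/side2.png

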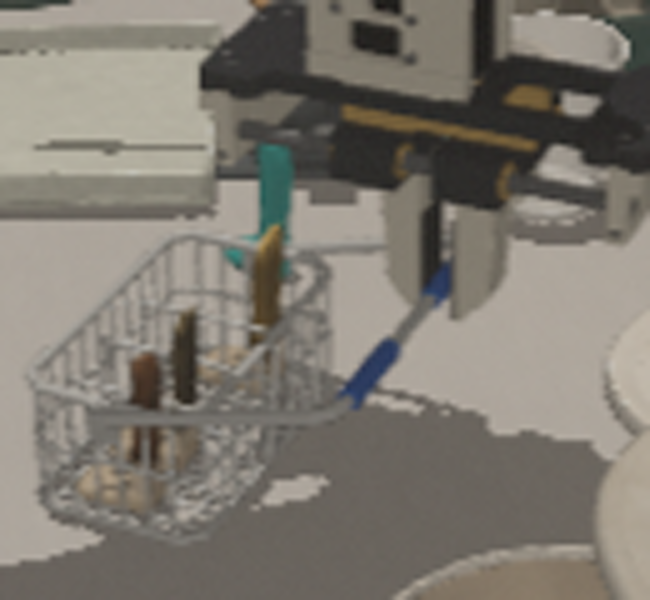

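```bash
python3 -m handwheel '[[[0,0,0,0,0.78],[-5,-1.5,0,0,0.78],[-10,-3.4,0,0,0.78],[-15,-5.5,0,0,0.78],[-20,-7.7,0,0,0.78],[-20,-7.7,0,0,0.78]]]'
cat > look.py <<'E'
import sys
from h import *
def look(name,cam,x0,y0,x1,y1,f):
    im=vision.read_camera(cam)[:,:,::-1]
    cv2.imwrite(f"pics/{name}.png",cv2.resize(im[y0:y1,x0:x1],None,fx=f,fy=f,interpolation=cv2.INTER_CUBIC))
if __name__=="__main__":
    a=sys.argv; s=bot.sense(); print(s["t"],s["tool_pos"],s["contact_force"],s["ft_torque"],s["opening"]*92); look(a[1],a[2],*map(int,a[3:7]),float(a[7]))
E
python3 look.py side3 side 270 230 400 350 5
```

```text
t: 5.48
tool_pos: [0.6102, -0.2105, 0.0901]
ee_rot: [-47.8, 90.0, -172.7]
contact_force: [0.4, -0.7, -0.6]
opening: 0.111
5.475 [ 0.6102 -0.2105  0.0901] [ 0.3858 -0.7192 -0.5785] [-0.0325 -0.2284  0.051 ] 10.176810326446223
```

View pics/side3.png

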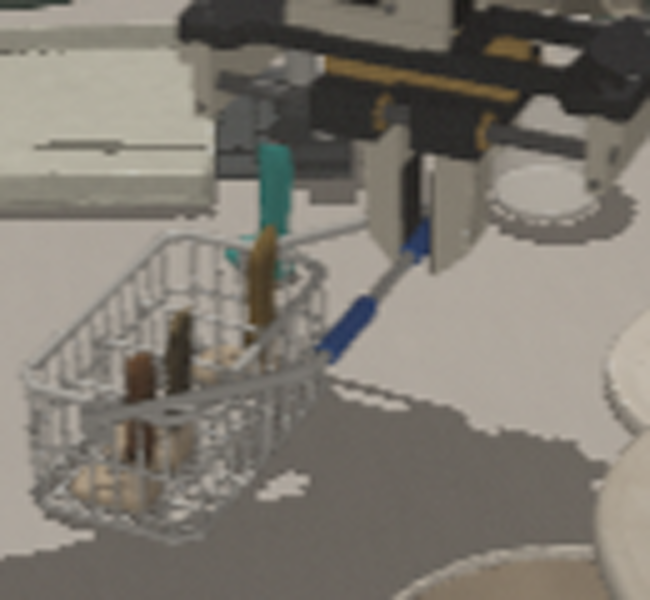

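```bash
python3 -m handwheel '[[[-5,-2.7,0,0,0.78],[-9.3,-5.4,0,0,0.78],[-18,-11.6,0,0,0.78],[-26,-18.6,0,0,0.78],[-33.3,-26.5,0,0,0.78],[-39.8,-35,0,0,0.78],[-45.4,-44.1,0,0,0.78],[-45.4,-44.1,0,0,0.78]]]'
python3 look.py side4 side 270 230 400 350 5
```

```text
t: 6.52
tool_pos: [0.5734, -0.1847, 0.1353]
ee_rot: [-59.4, 89.9, 175.7]
contact_force: [0.5, 0.2, 0.4]
opening: 0.111
6.525 [ 0.5734 -0.1847  0.1353] [0.4576 0.2375 0.3625] [-0.0763 -0.0834 -0.0524] 10.222943653439692
```

View pics/side4.png

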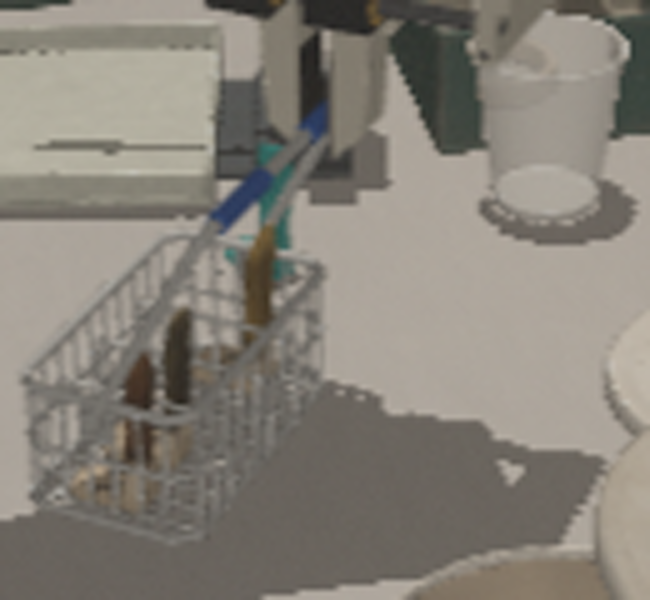

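```bash
python3 -m handwheel '[[[-4.6,-9.6,0,0,0.78],[-8.3,-19.7,0,0,0.78],[-10.9,-30,0,0,0.78],[-12.5,-40.6,0,0,0.78],[-13.1,-50.5,0,0,0.78],[-13.1,-50.5,0,0,0.78]]]'
python3 look.py side5 side 250 210 390 350 4.2;python3 look.py top5 top 250 150 420 300 4
```

```text
t: 7.32
tool_pos: [0.5322, -0.1561, 0.1483]
ee_rot: [-31.8, 90.0, -156.7]
contact_force: [0.4, -0.3, -0.0]
opening: 0.104
7.325 [ 0.5322 -0.1561  0.1483] [ 0.4363 -0.3475 -0.0259] [-0.0633 -0.0469 -0.0175] 9.529364934124503
7.375 [ 0.5327 -0.1565  0.1483] [ 0.1808 -0.1749 -0.4298] [-0.0483 -0.039  -0.037 ] 9.962876111205144
```

View pics/side5.png

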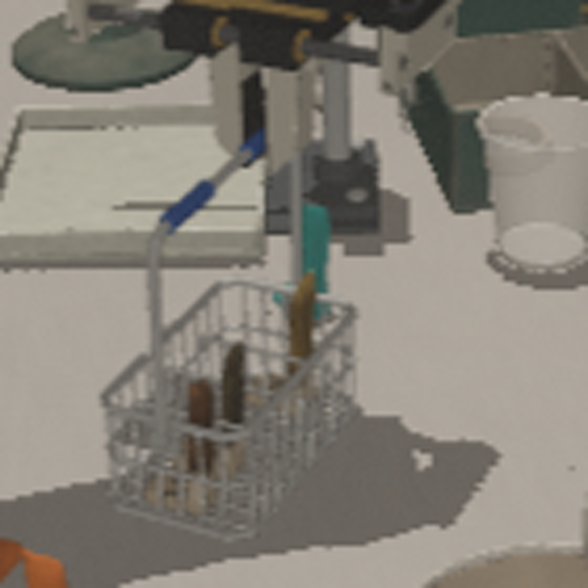

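View pics/top5.png

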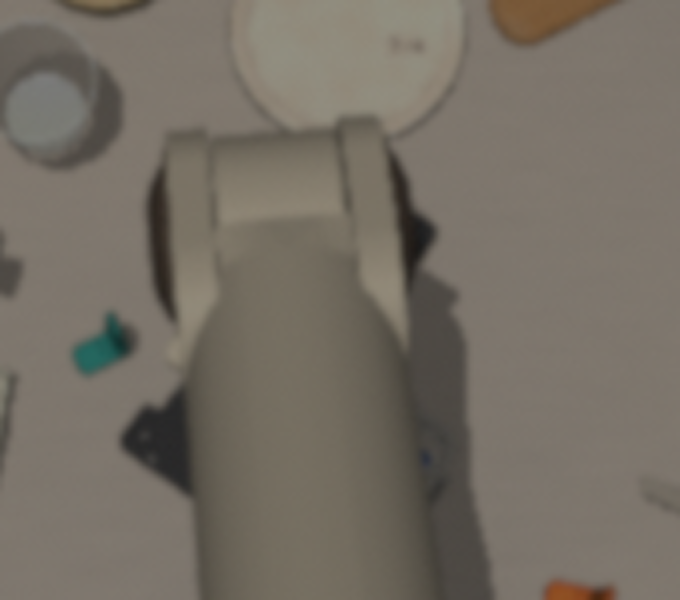

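```bash
python3 -m handwheel '[[[0,0,0,0,1],[0,0,0,0,1],[0,0,0,0,1],[-5,0,0,0,1],[-10,0,0,0,1],[-20,0,0,0,1],[-30,0,0,0,1],[-40,0,0,0,1],[-40,0,0,0,1]]]'
python3 look.py side6 side 250 180 390 350 3.5
```

```text
t: 8.55
tool_pos: [0.5338, -0.1568, 0.1895]
ee_rot: [100.5, 89.9, -24.5]
contact_force: [-0.2, -0.3, -3.5]
opening: 0.096
8.55 [ 0.5338 -0.1568  0.1895] [-0.2035 -0.2821 -3.4595] [ 0.1073 -0.1355 -0.0081] 8.875080707344624
```

View pics/side6.png

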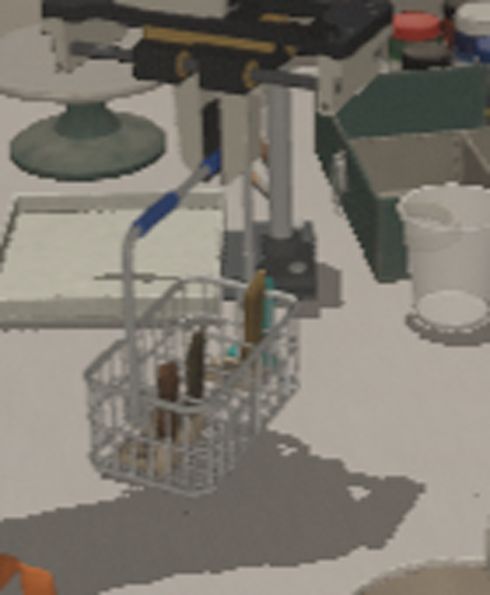

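```bash
python3 -m handwheel '[[[-8,0,0,0,1],[-22,0,0,0,1],[-36,0,0,0,1],[-50,0,0,0,1],[-64,0,0,0,1],[-78,0,0,0,1],[-92,0,0,0,1],[-104,0,0,0,1],[-110,0,0,0,1],[-110,0,0,0,1]]]'
python3 - <<'E'
from h import *
to((.45,0.0,.30),-8.8)
to((.420,.1585,.30),-8.8)
E
python3 look.py side7 side 220 130 390 330 3
```

```text
t: 9.85
tool_pos: [0.5332, -0.1566, 0.2986]
ee_rot: [101.8, 90.0, -23.1]
contact_force: [0.0, 0.2, -2.8]
opening: 0.097
t 9.85 tcp [ 0.5332 -0.1566  0.2986] F [ 0.0057  0.171  -2.7815] open mm 8.896603505728597
jaw yaw -34.950408401449764 x [ 0.0006 -0.0002 -1.    ]  shift mm [  -1.5304 -157.8768  -80.7356]
turn rad -0.4564107273464855
t 9.85 tcp [ 0.5332 -0.1566  0.2986] F [ 0.0057  0.171  -2.7815] open mm 8.896603505728597
jaw yaw -34.950408401449764 x [ 0.0006 -0.0002 -1.    ]  shift mm [  -1.5863 -273.2657 -193.4638]
turn rad -0.4564107273464855
9.85 [ 0.5332 -0.1566  0.2986] [ 0.0057  0.171  -2.7815] [ 0.0611 -0.1442 -0.0052] 8.896603505728597
```

View pics/side7.png

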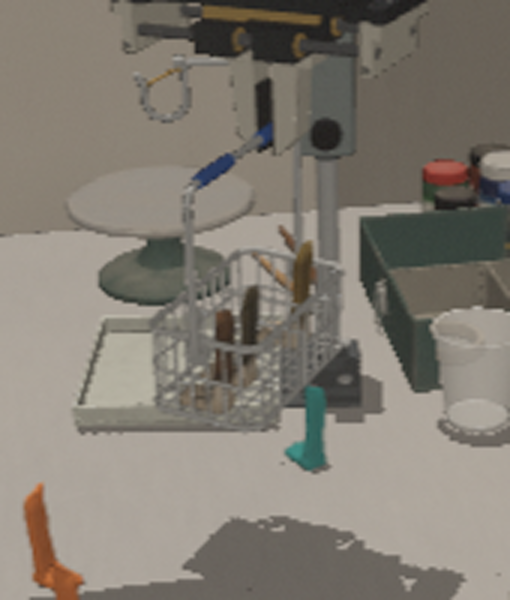

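```bash
python3 -m handwheel '[[[0,-10,-5,-0.02,1],[0,-32,-16,-0.08,1],[0,-58,-30,-0.15,1],[0,-84,-44,-0.23,1],[0,-110,-57,-0.31,1],[0,-135,-69,-0.39,1],[0,-158,-84,-0.45,1],[0,-178,-102,-0.456,1],[0,-196,-120,-0.456,1],[0,-210,-135,-0.456,1]]]'
python3 - <<'E'
from h import *
to((.420,.1585,.30),-8.8)
E
```

```text
t: 11.15
tool_pos: [0.4374, 0.0763, 0.2982]
ee_rot: [20.3, 90.0, -78.4]
contact_force: [-0.3, -0.6, -3.5]
opening: 0.096
t 11.15 tcp [0.4374 0.0763 0.2982] F [-0.3016 -0.6094 -3.5015] open mm 8.838972235750804
jaw yaw -8.704573278323096 x [ 0.0001 -0.0003 -1.    ]  shift mm [ -1.8501 -29.6131 -78.6565]
turn rad 0.0016655104876461694
```

```bash
python3 -m handwheel '[[[0,-6,-12,0,1],[0,-13,-28,0,1],[0,-20,-46,0,1],[0,-26,-62,0,1],[0,-29,-74,0,1],[0,-30,-79,0,1],[0,-30,-79,0,1],[0,-30,-79,0,1]]]'
python3 - <<'E'
from h import *
to((.420,.1585,.30),-8.8)
E
python3 look.py side8 side 200 110 360 290 3.3; python3 look.py top8 top 130 180 290 330 4
```

```text
t: 12.15
tool_pos: [0.4207, 0.1564, 0.2981]
ee_rot: [-27.5, 90.0, -126.3]
contact_force: [0.0, 0.2, -2.9]
opening: 0.097
t 12.15 tcp [0.4207 0.1564 0.2981] F [ 0.0471  0.1779 -2.9133] open mm 8.960434495291558
jaw yaw -8.866452770804585 x [-0.0003 -0.0004 -1.    ]  shift mm [-1.9055 -1.0082 -1.9958]
turn rad -0.001159819647613224
12.15 [0.4207 0.1564 0.2981] [ 0.0471  0.1779 -2.9133] [ 0.0561 -0.1387  0.0042] 8.960434495291558
12.2 [0.4207 0.1564 0.2981] [-0.5887 -0.415  -3.6298] [ 0.0992 -0.1235 -0.0122] 8.780204500087756
```

View pics/side8.png

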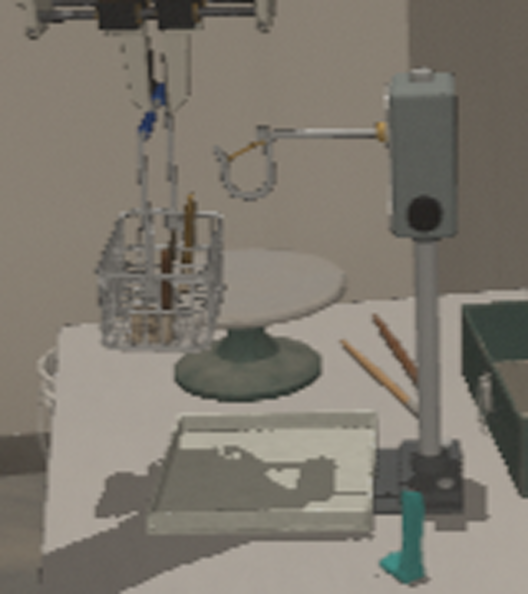

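View pics/top8.png

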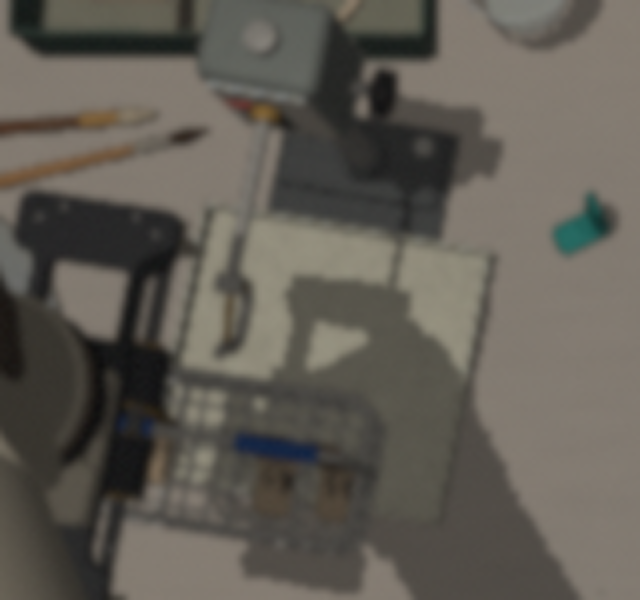

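```bash
python3 - <<'E'
from h import *
A=np.array
im=cv2.imread("pics/side8.png");cv2.imwrite("pics/side8b.png",cv2.resize(im[60:300,70:300],None,fx=2.5,fy=2.5,interpolation=cv2.INTER_CUBIC))
near=tri((244.8,147),(199.5,291.75)); print(near)
farr=tri((247,141.5),(168.75,287)); print(farr)
nin=tri((246.0,144.2),(130+237/4,180+440/4)); print(nin)
# predicted for level bar
tcp=A([.4207,.1564,.2981]); ey=A([.153,.988,0])
for w in(0,-20,-60,-80): 
    X=tcp+A([0,0,.015])+ey*w/1000; print(w,X,proj("side",X),proj("top",X))
S=A([.478,.109,.248]); ex=A([.988,-.153,0])
for nm,q in(("tip",S-.022*ex+A([0,0,.03])),("joint",S+.016*ex+A([0,0,.04])),("bottom",S-A([0,0,.01]))): print(nm,proj("side",q),proj("top",q))
E
```

```text
(array([0.4084, 0.077 , 0.3101]), [np.float64(1.296751640810884), np.float64(1.1199478163781131)])
(array([0.4164, 0.1375, 0.3077]), [np.float64(0.5368820241061862), np.float64(0.4838865889064581)])
(array([0.4117, 0.0967, 0.3114]), [np.float64(1.298321866318496), np.float64(1.1387130504909075)])
0 [0.4207 0.1564 0.3131] [247.8433 137.4257] [158.4087 284.0775]
-20 [0.4176 0.1366 0.3131] [246.79   139.4469] [168.5437 285.6764]
-60 [0.4115 0.0971 0.3131] [244.5881 143.6721] [188.8299 288.8769]
-80 [0.4085 0.0774 0.3131] [243.4366 145.8817] [198.9812 290.4785]
tip [264.332 155.088] [185.7189 267.7499]
joint [279.6946 150.6281] [188.2388 248.5641]
bottom [274.4742 170.6674] [191.883  259.3316]
```

View pics/side8b.png

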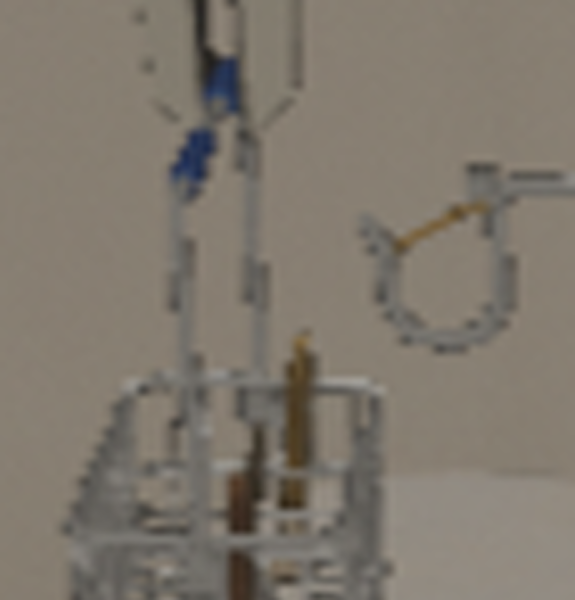

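```bash
python3 -m handwheel '[[[0,5,0,0,1],[0,14,0,0,1],[3,24,0,0,1],[6,34,0,0,1],[8,44,0,0,1],[8,51,0,0,1],[8,55,0,0,1],[8,55,0,0,1],[8,55,0,0,1]]]'
python3 look.py side9 side 230 110 330 200 6.5; python3 look.py top9 top 150 220 230 300 7
```

```text
t: 13.38
tool_pos: [0.4748, 0.1488, 0.2903]
ee_rot: [30.6, 90.0, -68.2]
contact_force: [0.6, 0.7, -3.0]
opening: 0.1
13.375 [0.4748 0.1488 0.2903] [ 0.5559  0.7416 -3.0413] [ 0.1095 -0.0646 -0.012 ] 9.214634479216787
13.425 [0.4747 0.1487 0.2903] [-0.2551 -0.0747 -2.112 ] [ 0.1427 -0.0735 -0.0128] 8.834740081880021
```

View pics/side9.png

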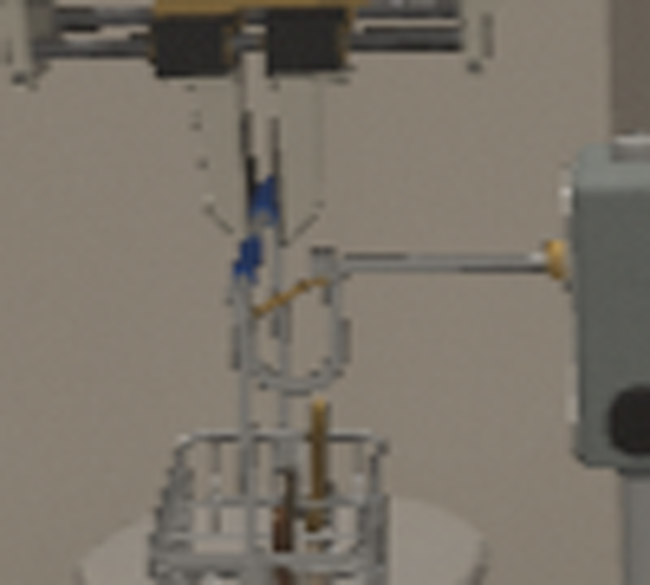

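View pics/top9.png

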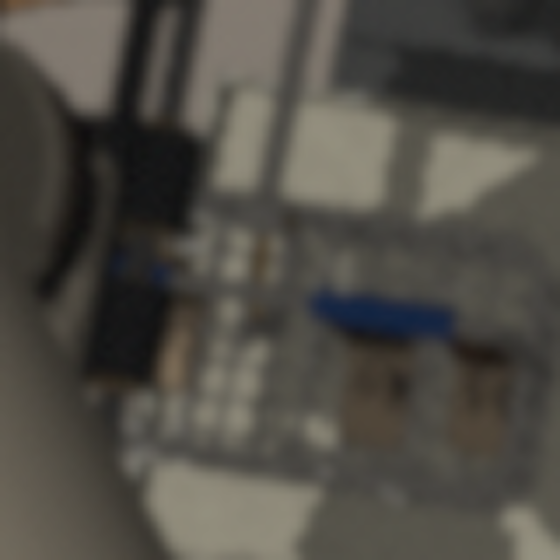

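```bash
python3 - <<'E'
from h import *
A=np.array
S=A([.478,.109,.248]); ex=A([.988,-.153,0]);ey=A([.153,.988,0])
def hk(X): d=X-S; return A([d@ex,d@ey,d[2]])*1000
print("top",hk(plane("top",(187.1,261.4),.303)))
X,e=tri((270,145.1),(150+252/7,220+288/7)); print("tri",X,hk(X),e)
X,e=tri((230+255/6.5,110+238/6.5),(150+315/7,220+300/7)); print("near in",X,hk(X),e)
X,e=tri((230+237/6.5,110+275/6.5),(150+455/7,220+324/7)); print("near out",X,hk(X),e)
print("tcp",hk(A([.468,.1094,.303])))
# from raw images: tip,keeper,bottom,arm 
for n,s,t in(("tip",(265.4,155),(185.7,267.5)),("joint",(279.7,150),(187.5,250))): print(n,hk(tri(s,t)[0]))
E
```

```text
top [-10.9356  -6.1244  55.    ]
tri [0.4688 0.1069 0.3027] [-8.8163 -3.4985 54.7421] [np.float64(1.12927275398555), np.float64(0.9903896333803001)]
near in [0.4655 0.0888 0.3039] [ -9.2566 -21.8341  55.8903] [np.float64(1.2848884950415962), np.float64(1.112791485679499)]
near out [0.458  0.0497 0.3015] [-10.7147 -61.6335  53.5112] [np.float64(0.6624487826400399), np.float64(0.5559741773841532)]
tcp [-9.9412 -1.1348 55.    ]
tip [-20.6292   0.3215  29.8661]
joint [14.1603  0.8881 40.9972]
```

```bash
python3 -m handwheel '[[[3,0,0,0,1],[8,0,0,0,1],[13,0,0,0,1],[17,0,0,0,1],[20,0,0,0,1],[20,0,0,0,1],[20,0,0,0,1]]]'
python3 look.py side10 side 230 110 330 200 6.5
```

```text
t: 14.35
tool_pos: [0.4751, 0.1487, 0.2703]
ee_rot: [137.2, 90.0, 38.4]
contact_force: [-0.9, -0.4, -3.2]
opening: 0.096
14.35 [0.4751 0.1487 0.2703] [-0.9114 -0.3505 -3.2443] [ 0.109  -0.1068 -0.0234] 8.80601433971255
```

View pics/side10.png

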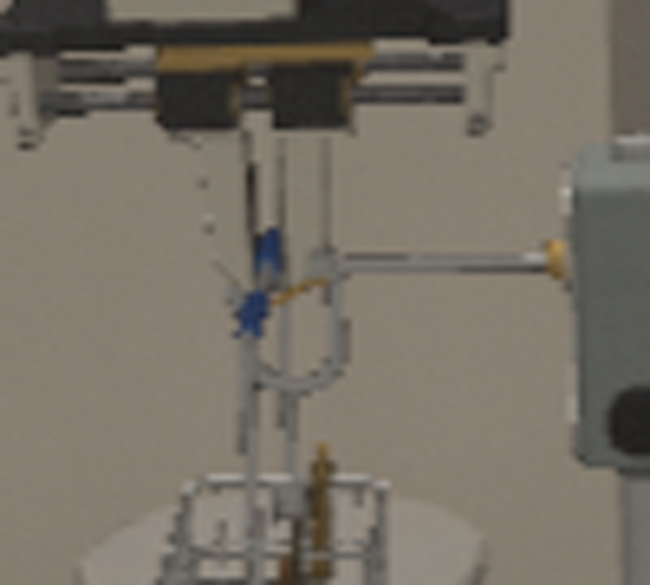

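```bash
python3 -m handwheel '[[[3,0,0,0,1],[6,0,0,0,1],[9,0,0,0,1],[12,0,0,0,1],[15,0,0,0,1],[18,0,0,0,1],[18,0,0,0,1]]]'
python3 look.py side11 side 230 110 330 200 6.5
```

```text
t: 15.28
tool_pos: [0.4751, 0.1487, 0.2523]
ee_rot: [146.8, 90.0, 47.9]
contact_force: [0.5, 0.0, 2.6]
opening: 0.095
15.275 [0.4751 0.1487 0.2523] [0.5269 0.037  2.625 ] [-0.0509 -0.01   -0.0613] 8.725635929595173
```

View pics/side11.png

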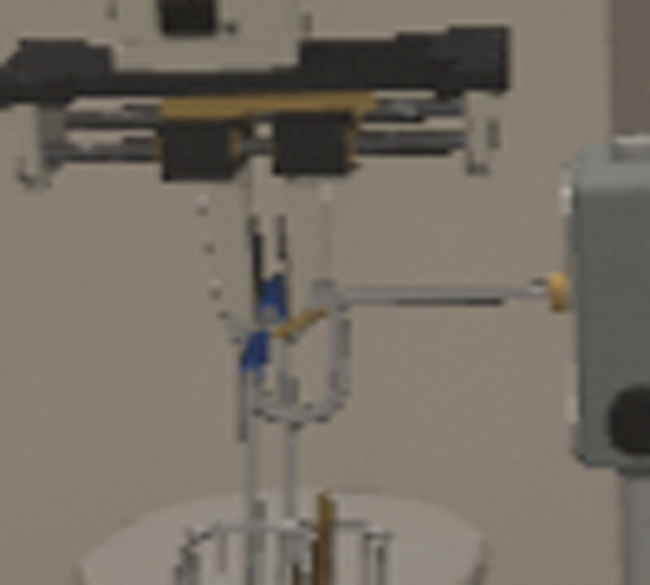

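```bash
python3 -m handwheel '[[[3,0,0,0,1],[6,0,0,0,1],[9,0,0,0,1],[12,0,0,0,1],[12,0,0,0,1]]]'
python3 look.py side12 side 230 110 330 200 6.5
```

```text
t: 15.95
tool_pos: [0.4752, 0.1488, 0.2403]
ee_rot: [125.0, 90.0, 26.2]
contact_force: [0.1, 0.6, 6.5]
opening: 0.093
15.95 [0.4752 0.1488 0.2403] [0.109  0.6292 6.4986] [-0.1599 -0.0288  0.0216] 8.584558104982635
```

View pics/side12.png

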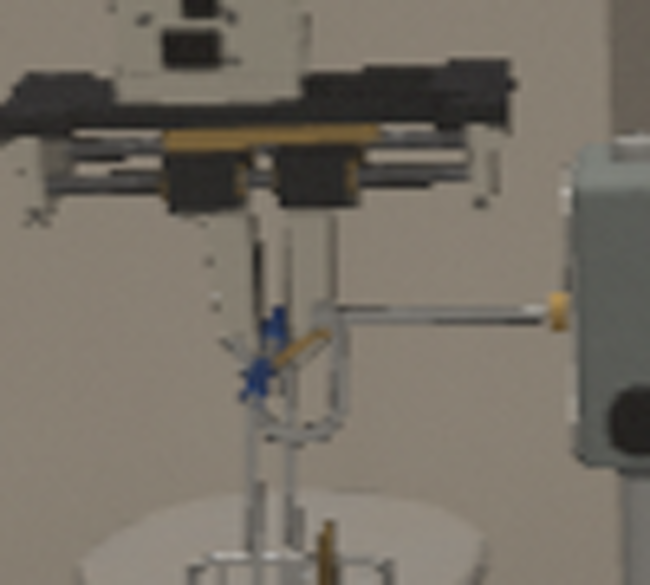

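```bash
python3 -m handwheel '[[[2,0,0,0,1],[4,0,0,0,1],[6,0,0,0,1],[8,0,0,0,1],[8,0,0,0,1]]]'
python3 look.py side13 side 230 110 330 200 6.5
```

```text
t: 16.62
tool_pos: [0.4745, 0.1487, 0.2321]
ee_rot: [-72.6, 89.9, -171.4]
contact_force: [-1.8, -0.0, 5.2]
opening: 0.099
16.625 [0.4745 0.1487 0.2321] [-1.7743 -0.0301  5.1632] [-0.1265  0.2698 -0.0804] 9.131014427457849
```

View pics/side13.png

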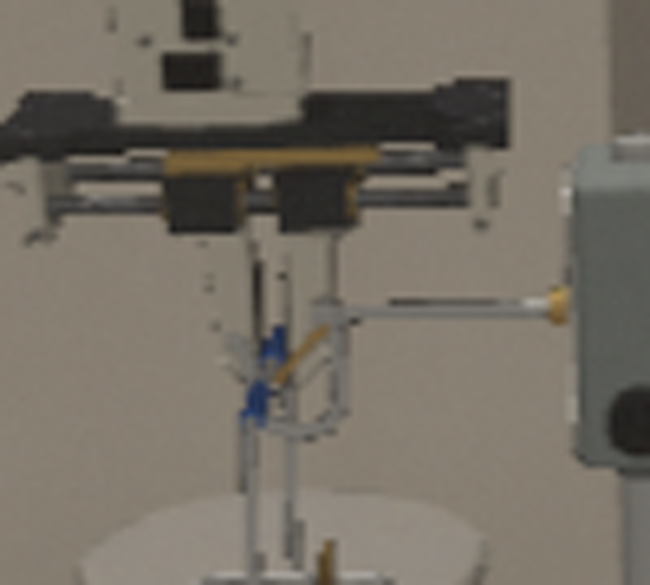

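```bash
python3 -m handwheel '[[[2,0,0,0,1],[4,0,0,0,1],[4,0,0,0,1]]]'
python3 look.py side14 side 230 110 330 200 6.5
```

```text
t: 17.05
tool_pos: [0.477, 0.1484, 0.2284]
ee_rot: [110.7, 89.8, 11.8]
contact_force: [4.8, 0.7, 0.8]
opening: 0.095
17.05 [0.477  0.1484 0.2284] [4.763  0.6571 0.8173] [-0.0923 -1.119   0.1941] 8.782703899257614
```

View pics/side14.png

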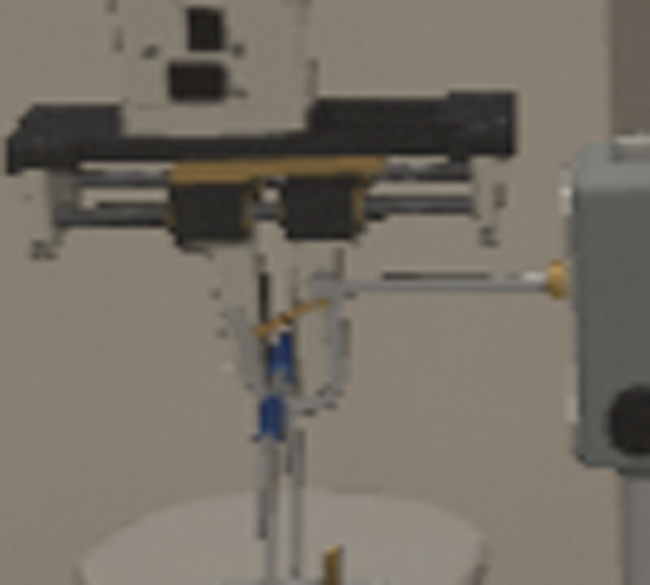

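```bash
python3 -m handwheel '[[[0,2,0,0,1],[0,4,0,0,1],[0,6,0,0,1],[0,6,0,0,1]]]'
python3 look.py side15 side 230 110 330 200 6.5
```

```text
t: 17.6
tool_pos: [0.4805, 0.1475, 0.2279]
ee_rot: [-63.4, 89.9, -162.2]
contact_force: [-1.4, 0.4, 1.1]
opening: 0.098
17.6 [0.4805 0.1475 0.2279] [-1.389   0.3532  1.122 ] [-0.0293  0.0441  0.0432] 9.048573618142974
```

View pics/side15.png

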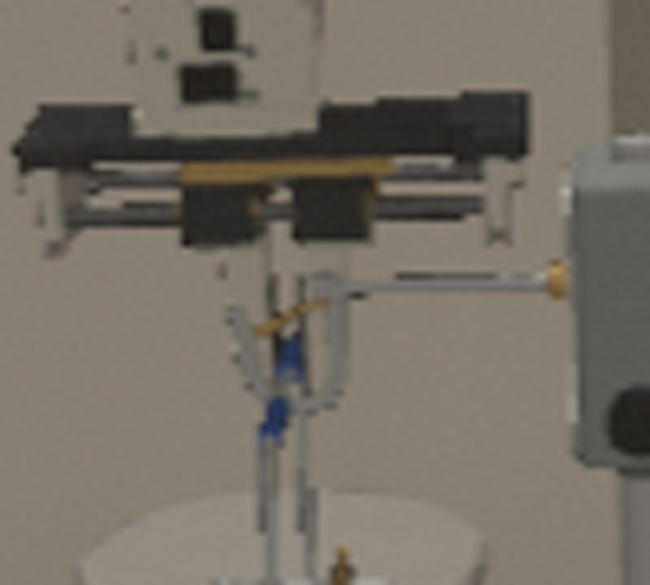

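```bash
python3 -m handwheel '[[[-1,0,-1,0,1],[-2,0,-2.5,0,1],[-2,0,-4,0,1],[-2,0,-4,0,1],[-2,0,-4,0,0.78],[-2,0,-4,0,0.78],[-2,0,-4,0,0.7],[-2,0,-4,0,0.7]]]'
python3 look.py side16 side 220 110 340 230 5;python3 look.py top16 top 140 200 250 310 5.4
```

```text
t: 18.65
tool_pos: [0.4815, 0.1518, 0.2303]
ee_rot: [175.8, 90.0, 77.0]
contact_force: [-0.0, 0.1, -0.2]
opening: 0.149
18.65 [0.4815 0.1518 0.2303] [-0.028   0.1153 -0.2277] [ 0.0112 -0.0741 -0.0022] 13.750952980162584
18.7 [0.4815 0.1518 0.2303] [-0.539   0.682   0.7323] [-0.0293 -0.059   0.0231] 13.616351658754558
```

View pics/side16.png

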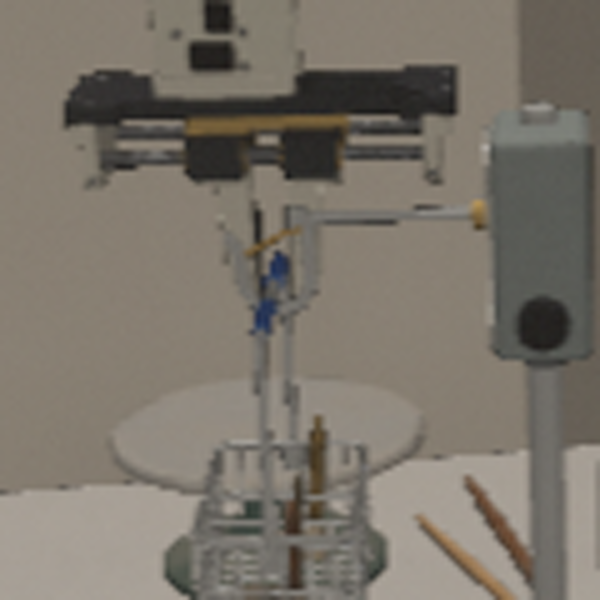

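View pics/top16.png

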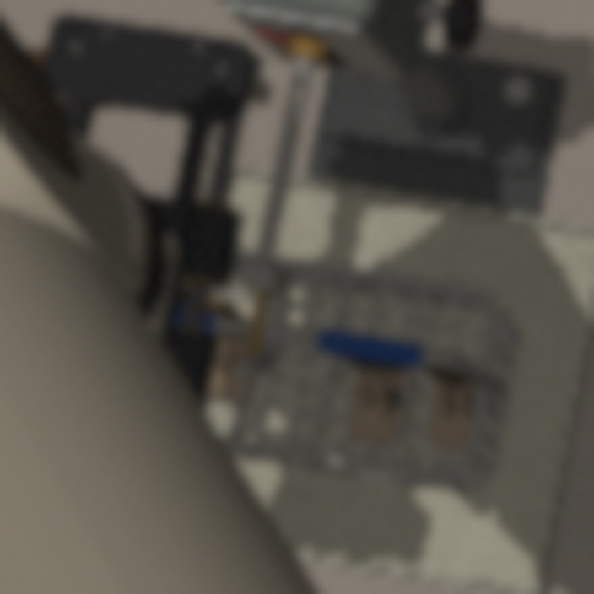

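```bash
python3 -m handwheel '[[[0,0,0,0,0.6],[0,0,0,0,0.5],[0,0,0,0,0.4],[0,0,0,0,0.3],[0,0,0,0,0.3],[-15,0,0,0,0.3],[-40,0,0,0,0.3],[-70,0,0,0,0.3],[-100,0,0,0,0.3],[-100,0,0,0,0.3]]]'
python3 look.py side17 side 220 110 340 230 5;python3 look.py top17 top 140 200 250 310 5.4
```

```text
t: 20.0
tool_pos: [0.483, 0.1527, 0.3334]
ee_rot: [107.2, 89.7, 8.4]
contact_force: [1.1, -0.2, -0.9]
opening: 0.349
20.0 [0.483  0.1527 0.3334] [ 1.0648 -0.1736 -0.879 ] [-0.0335 -0.0864 -0.0045] 32.135076047953135
20.05 [0.4822 0.152  0.3318] [-0.0591 -0.0776  0.5146] [-0.0077 -0.0732 -0.0278] 32.24393187106461
```

View pics/side17.png

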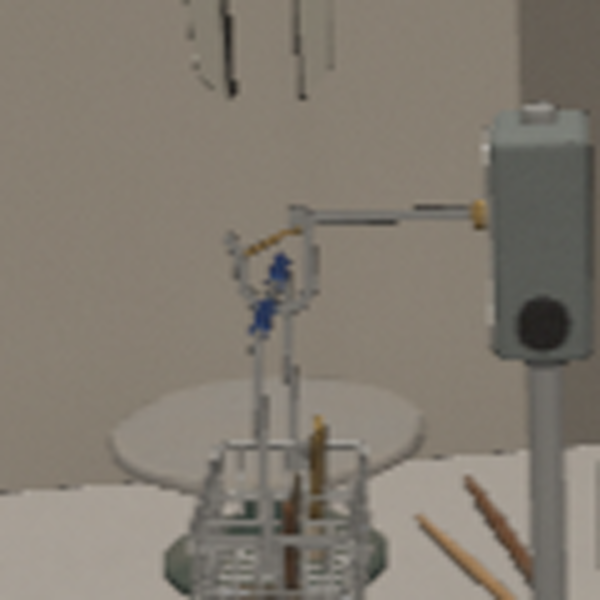

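View pics/top17.png

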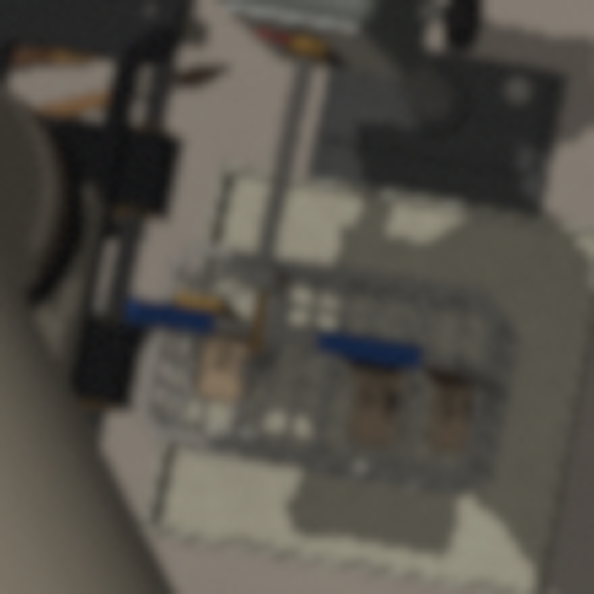

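```bash
cat > blue.py <<'E'
from h import *
def blobs(c,box):
    im=vision.read_camera(c).astype(int); x0,y0,x1,y1=box
    w=np.clip(im[...,2]-im[...,0]-25,0,None); m=np.zeros_like(w); m[y0:y1,x0:x1]=w[y0:y1,x0:x1]
    n,l=cv2.connectedComponents((m>0).astype(np.uint8)); out=[]
    for i in range(1,n):
        q=l==i
        if q.sum()>6:
            v,u=np.nonzero(q); W=m[q]; out.append((W.sum(),(u@W)/W.sum(),(v@W)/W.sum(),q.sum()))
    return sorted(out,reverse=True)[:4]
s=blobs("side",(255,140,300,200)); t=blobs("top",(150,240,240,290)); print(s);print(t)
s=sorted(s[:2],key=lambda a:a[2]); t=sorted(t[:2],key=lambda a:a[1])
F,e1=tri(s[0][1:3],t[0][1:3]); N,e2=tri(s[1][1:3],t[1][1:3]); d=F-N
print(F,N,e1,e2,np.linalg.norm(d),"tilt",np.degrees(np.arcsin(d[2]/np.linalg.norm(d))),"yaw",np.degrees(np.arctan2(d[1],d[0])),"mid",(F+N)/2)
E
python3 blue.py
```

```text
[(np.int64(262), np.float64(272.41984732824426), np.float64(172.64503816793894), np.int64(17)), (np.int64(257), np.float64(275.21011673151753), np.float64(163.01945525291828), np.int64(14))]
[(np.int64(739), np.float64(208.1786197564276), np.float64(264.3058186738836), np.int64(56)), (np.int64(451), np.float64(170.55210643015522), np.float64(258.38359201773835), np.int64(41))]
[0.481  0.1519 0.2442] [0.4687 0.0737 0.2443] [np.float64(0.9880726861898556), np.float64(0.8701011873275766)] [np.float64(0.9600343926175381), np.float64(0.799375600665288)] 0.0791247432154825 tilt -0.06263437483330392 yaw 81.06481348744447 mid [0.4748 0.1128 0.2442]
```

```bash
python3 -m handwheel '[[[-20,0,0,0,0.3],[-40,0,0,0,0.3],[-60,0,0,0,0.3],[-60,0,0,0,0.3],[-60,0,0,0,0.3],[-60,0,0,0,0.3],[-60,0,0,0,0.3],[-60,0,0,0,0.3]]]'
python3 blue.py
python3 look.py side18 side 200 110 420 310 3.4
python3 -m handwheel '[[[0,0,0,0,0.3],[0,0,0,0,0.3],[0,0,0,0,0.3]]]'
python3 blue.py; python3 look.py side19 side 230 110 330 200 6.5; python3 look.py top19 top 130 130 410 290 2.8
```

```text
t: 21.2
tool_pos: [0.4814, 0.1516, 0.3899]
ee_rot: [-81.7, 90.0, 179.5]
contact_force: [0.7, 0.1, 0.2]
opening: 0.35
[(np.int64(314), np.float64(275.2579617834395), np.float64(162.64012738853503), np.int64(14)), (np.int64(244), np.float64(272.4344262295082), np.float64(172.5737704918033), np.int64(18))]
[(np.int64(1213), np.float64(166.2679307502061), np.float64(257.6834295136026), np.int64(63)), (np.int64(732), np.float64(208.31284153005464), np.float64(264.34016393442624), np.int64(55))]
[0.4822 0.1612 0.2425] [0.4686 0.0734 0.2445] [np.float64(0.7651586540133594), np.float64(0.6774199345786411)] [np.float64(0.9923435025261551), np.float64(0.8262130783539133)] 0.0889011076735518 tilt -1.3444579585476248 yaw 81.21172252085233 mid [0.4754 0.1173 0.2435]
21.3 [0.4815 0.1516 0.3901] [-0.0922 -0.1903  0.4279] [-0.0321 -0.0979  0.0082] 32.327086455260854
t: 21.72
tool_pos: [0.4815, 0.1517, 0.3903]
ee_rot: [74.2, 90.0, -24.6]
contact_force: [0.2, -0.0, -1.0]
opening: 0.35
[(np.int64(357), np.float64(275.06162464985994), np.float64(162.35574229691878), np.int64(16)), (np.int64(251), np.float64(272.43426294820716), np.float64(172.70916334661354), np.int64(19))]
[(np.int64(1189), np.float64(166.19428090832633), np.float64(257.78132884777125), np.int64(63)), (np.int64(737), np.float64(208.29850746268656), np.float64(264.25373134328356), np.int64(56))]
[0.4818 0.1612 0.2433] [0.4687 0.0735 0.2442] [np.float64(0.7309308328552161), np.float64(0.6473096736559186)] [np.float64(0.9344966223595528), np.float64(0.7779203533672147)] 0.0886503212584439 tilt -0.5961942196467008 yaw 81.50484972568638 mid [0.4753 0.1173 0.2437]
21.825 [0.4815 0.1516 0.3902] [ 0.0523 -0.4153  0.0115] [-0.0368 -0.1344  0.0225] 32.15297846724531
21.875 [0.4816 0.1516 0.3903] [ 0.4369  0.2015 -0.1108] [-0.0107 -0.1022  0.0282] 31.800747965740015
```

View pics/side18.png

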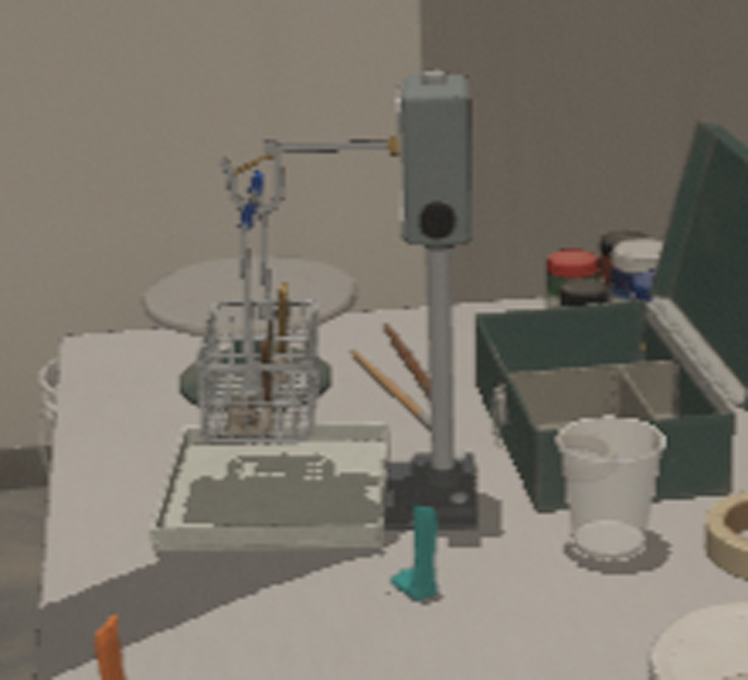

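View pics/side19.png

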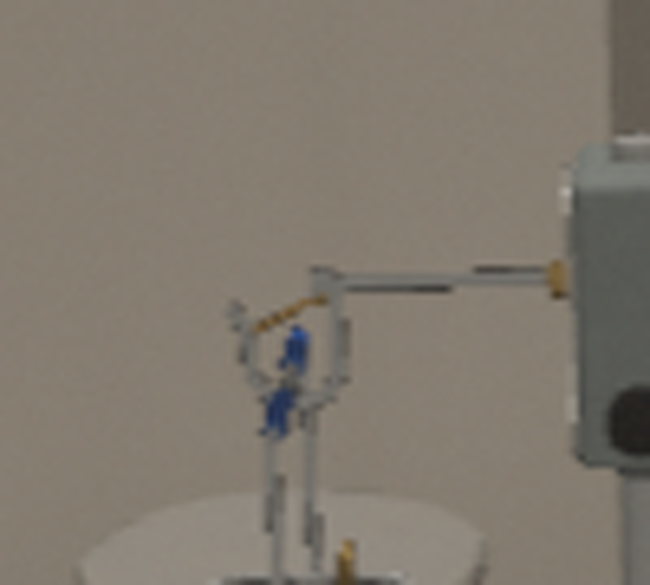

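View pics/top19.png

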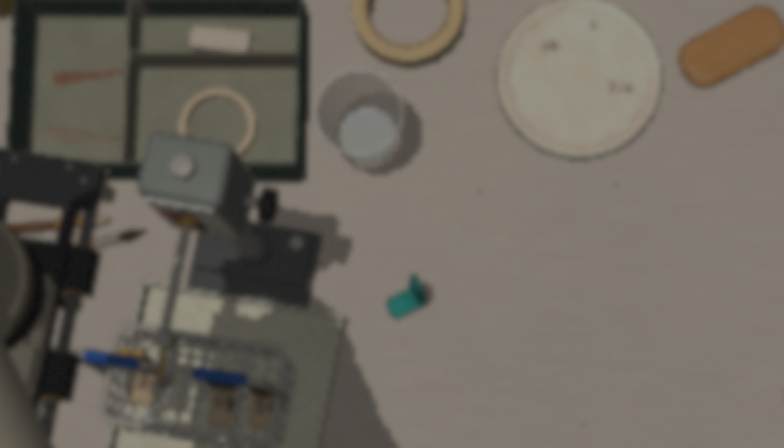

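```bash
python3 -m handwheel '[[[0,0,0,0,0.3],[0,0,0,0,0.3],[0,0,0,0,0.3],[0,0,0,0,0.3],[0,0,0,0,0.3],[0,0,0,0,0.3],[0,0,0,0,0.3],[0,0,0,0,0.3],[0,0,0,0,0.3],[0,0,0,0,0.3]]]' >/dev/null
python3 blue.py; python3 look.py side20 side 240 130 310 260 5
python3 - <<'E'
from h import *
from plant import spotter
for n in("cup","oxide_tub"): print(n,[(d["p"],d["point"]) for d in spotter.tip_of("side",n)[:1]])
a=vision.read_camera("side").astype(int); b=vision.read_camera("side").astype(int)
print(np.abs(a-b)[130:260,240:310].max())
E
```

```text
[(np.int64(314), np.float64(275.2356687898089), np.float64(162.65286624203821), np.int64(14)), (np.int64(246), np.float64(272.4308943089431), np.float64(172.5731707317073), np.int64(18))]
[(np.int64(1218), np.float64(166.26190476190476), np.float64(257.60837438423647), np.int64(63)), (np.int64(724), np.float64(208.2914364640884), np.float64(264.36878453038673), np.int64(54))]
[0.4823 0.1612 0.2424] [0.4686 0.0734 0.2445] [np.float64(0.7156374946493719), np.float64(0.6335318504921159)] [np.float64(1.0049157727238187), np.float64(0.8367189262060122)] 0.08889474551520657 tilt -1.3484564789968858 yaw 81.14341801257854 mid [0.4754 0.1173 0.2435]
23.275 [0.4816 0.1516 0.3902] [ 0.1075 -0.2454  0.7396] [-0.0638 -0.0867  0.0143] 32.0850211734467
cup [(0.66, [0.4776, 0.1647, 0.0809])]
oxide_tub [(0.79, [0.5987, -0.4871, 0.0016])]
53
```

View pics/side20.png

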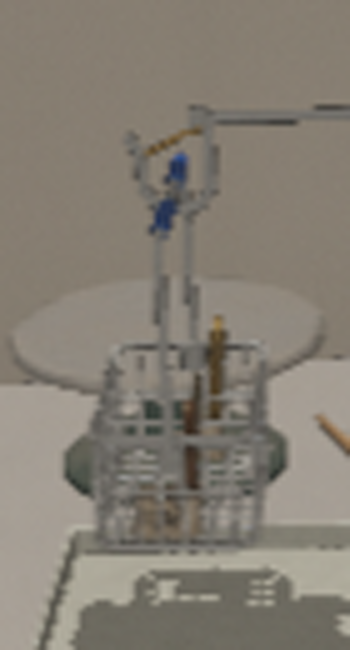

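```bash
cat > still.py <<'E'
from h import *
f=[vision.read_camera("side").astype(int) for _ in range(8)]
print(bot.sense()["t"])
for n,(y0,y1,x0,x1) in dict(basket=(130,245,255,300),static=(250,330,280,400)).items():
    print(n,[(int(np.abs(f[i]-f[0])[y0:y1,x0:x1].max()),round(float(np.abs(f[i]-f[0])[y0:y1,x0:x1].mean()),2)) for i in range(1,8)])
E
python3 still.py
for i in 1 2; do python3 -m handwheel '[[[0,0,0,0,0.3],[0,0,0,0,0.3],[0,0,0,0,0.3],[0,0,0,0,0.3],[0,0,0,0,0.3],[0,0,0,0,0.3],[0,0,0,0,0.3],[0,0,0,0,0.3],[0,0,0,0,0.3],[0,0,0,0,0.3]]]' >/dev/null; done; python3 still.py
```

```text
23.925
basket [(52, 1.21), (52, 1.49), (59, 1.71), (61, 1.81), (60, 1.85), (60, 1.82), (60, 1.7)]
static [(5, 0.63), (5, 0.63), (44, 0.64), (44, 0.63), (44, 0.63), (44, 0.63), (44, 0.63)]
26.825
basket [(53, 0.82), (53, 0.87), (52, 0.87), (22, 0.79), (18, 0.76), (48, 0.96), (48, 1.09)]
static [(5, 0.63), (5, 0.63), (6, 0.63), (5, 0.62), (5, 0.63), (5, 0.62), (5, 0.63)]
```

```bash
python3 -m handwheel '[[[0,0,0,0,0.3],[0,0,0,0,0.3],[0,0,0,0,0.3],[0,0,0,0,0.3],[0,0,0,0,0.3],[0,0,0,0,0.3],[0,0,0,0,0.3],[0,0,0,0,0.3],[0,0,0,0,0.3],[0,0,0,0,0.3]]]' >/dev/null
python3 -m handwheel '[[[0,0,0,0,0.3],[0,0,0,0,0.3],[0,0,0,0,0.3],[0,0,0,0,0.3],[0,0,0,0,0.3],[0,0,0,0,0.3],[0,0,0,0,0.3],[0,0,0,0,0.3],[0,0,0,0,0.3],[0,0,0,0,0.3]]]' >/dev/null
python3 -m handwheel '[[[0,0,0,0,0.3],[0,0,0,0,0.3],[0,0,0,0,0.3],[0,0,0,0,0.3],[0,0,0,0,0.3],[0,0,0,0,0.3],[0,0,0,0,0.3],[0,0,0,0,0.3],[0,0,0,0,0.3],[0,0,0,0,0.3]]]' >/dev/null
python3 -m handwheel '[[[0,0,0,0,0.3],[0,0,0,0,0.3],[0,0,0,0,0.3],[0,0,0,0,0.3],[0,0,0,0,0.3],[0,0,0,0,0.3],[0,0,0,0,0.3],[0,0,0,0,0.3],[0,0,0,0,0.3],[0,0,0,0,0.3]]]' >/dev/null
python3 still.py
```

```text
32.225
basket [(22, 0.77), (45, 0.8), (45, 0.86), (44, 0.86), (44, 0.86), (44, 0.85), (46, 0.86)]
static [(6, 0.63), (5, 0.62), (5, 0.62), (5, 0.62), (5, 0.62), (6, 0.63), (5, 0.63)]
```

```bash
python3 -m handwheel '[[[0,0,0,0,0.3],[0,0,0,0,0.3],[0,0,0,0,0.3],[0,0,0,0,0.3],[0,0,0,0,0.3],[0,0,0,0,0.3],[0,0,0,0,0.3],[0,0,0,0,0.3],[0,0,0,0,0.3],[0,0,0,0,0.3]]]' >/dev/null
python3 -m handwheel '[[[0,0,0,0,0.3],[0,0,0,0,0.3],[0,0,0,0,0.3],[0,0,0,0,0.3],[0,0,0,0,0.3],[0,0,0,0,0.3],[0,0,0,0,0.3],[0,0,0,0,0.3],[0,0,0,0,0.3],[0,0,0,0,0.3]]]' >/dev/null
python3 -m handwheel '[[[0,0,0,0,0.3],[0,0,0,0,0.3],[0,0,0,0,0.3],[0,0,0,0,0.3],[0,0,0,0,0.3],[0,0,0,0,0.3],[0,0,0,0,0.3],[0,0,0,0,0.3],[0,0,0,0,0.3],[0,0,0,0,0.3]]]' >/dev/null
python3 -m handwheel '[[[0,0,0,0,0.3],[0,0,0,0,0.3],[0,0,0,0,0.3],[0,0,0,0,0.3],[0,0,0,0,0.3],[0,0,0,0,0.3],[0,0,0,0,0.3],[0,0,0,0,0.3],[0,0,0,0,0.3],[0,0,0,0,0.3]]]' >/dev/null
python3 still.py; python3 look.py side21 side 240 130 340 260 4.5; python3 look.py top21 top 140 200 250 310 5.4
```

```text
37.625
basket [(5, 0.72), (12, 0.73), (14, 0.73), (13, 0.72), (20, 0.75), (19, 0.74), (21, 0.73)]
static [(6, 0.62), (5, 0.63), (5, 0.63), (5, 0.63), (5, 0.63), (5, 0.62), (5, 0.62)]
37.625 [0.4815 0.1516 0.3902] [ 0.1192 -0.1014 -0.4175] [ 0.0099 -0.0949 -0.0123] 32.3134979793937
37.675 [0.4815 0.1517 0.3902] [ 0.7928  0.3125 -0.2453] [-0.0282 -0.1209 -0.0553] 32.35827155249825
```

View pics/side21.png

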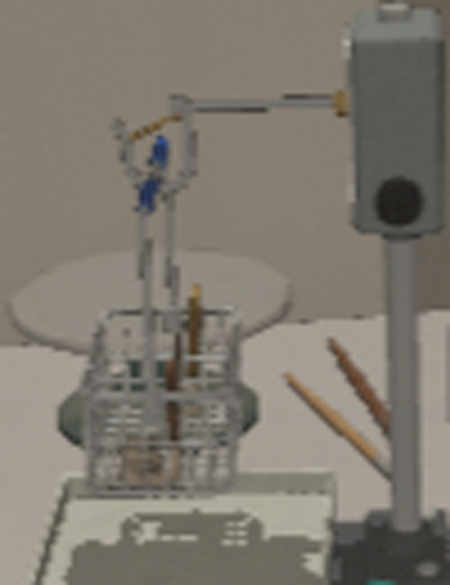

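View pics/top21.png

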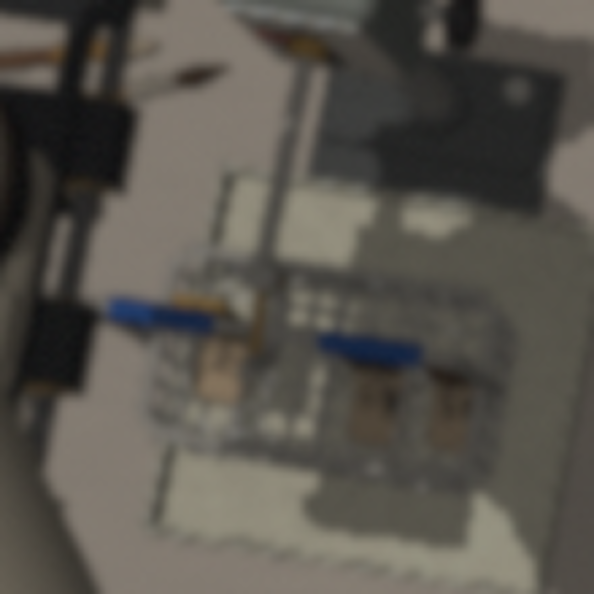

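The basket hangs still and level, the keeper is shut over the bare wire, and all three tiles are in it (top crop at about (220,370), (375,400) and (450,405)). I'm handing in now.

```bash
python3 -c "
from plant import bot
print(bot.hand_in())"
```

```text
the job is handed in; nothing more can be done
None
```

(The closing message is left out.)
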